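# Nip a turned handle in a screw vice with the slack taken up

## Task

The little screw vice is closed too far for the turned walnut handle, and its screw has slack. Turn the T-knob anticlockwise until the jaw stands clearly wider than the handle, stand the handle upright on the vice's bed in the V jaw, then turn the knob clockwise, through the slack, until the jaw nips the handle lightly by feel - about 10 N, never as much as 20 N, for the walnut dents. Let go and leave it standing so held, without disturbing the slip stone and the chisel beside the vice.

Things in the scene. Friction and masses are not known exactly. Their poses are not given: they have to be found in the camera images.
- seat (a point): Where the handle is to stand, within 3 mm: on the flat bed (14 mm above the bench) of the fixed grey vice (bed 104 x 274 mm). z up; +y points to the V jaw (two bright upright faces 120 degrees apart, top 58 mm above the bench), -y to the moving jaw and, 148 mm away, the knob. The V jaw is bolted where a 42 mm cylinder in it stands at this point or up to 1.5 mm off along y, differing from run to run.
- opening (a joint): Opening of the moving jaw in m, 0 to 0.020, growing as it opens. From the plate's face to the seat's axis is 0.0095 m + this value. Where it meets the handle differs from run to run, from 0.008 to 0.013 (the V jaw's bolting, and the handle is not quite round). It starts between 0.0057 and 0.0075, too narrow, and slides with about 3 N of friction.
- knob_grip (a point): Middle of the grip of the dark steel T-knob on the vice's gear housing, on the knob's upright axis, 98 mm above the bench: a bar 58 long along this point's x, 12 thick, from 80 to 104 mm above the bench. Pinch it across the 12 mm from above. Under it a hub 26 mm across; the housing's top is at 60 mm. z up.
- knob (a joint): Turn of the knob, rad, 0 to 2.4 (starts near 0.66). Anticlockwise from above grows and opens the jaw, clockwise closes it, 10 mm a rad (steep screw), with 0.4 rad of slack in all that starts anywhere between its ends. Turning takes about 0.2 N m; moving the jaw adds 0.03, each 10 N of nip 0.1 N m. The knob stays where left; only with the slack taken up does a nip over 3 N last.
- handle_mid (a point): Centre, half-way up, of the turned walnut tool handle standing upright on the bench: 139 mm tall, about 41 mm across from its foot to 80 mm up, then tapering to 25 mm at the top; z up along it; about 0.11 kg. Grip it 90 to 105 mm above its foot (about 36 mm across), clear of the jaws.
- handle: The same walnut handle; its origin is the centre of its foot, z up along it.
- slip_stone: Bystander: grey slip stone 34 x 78 x 13 mm lying beside the vice on the robot's side; origin at the centre of its underside.
- chisel: Bystander: wood-handled chisel 62 x 230 x 29 mm lying beside the vice on the far side; origin at the centre of its underside.
- jaw: The moving jaw. Its origin moves along the vice's y axis with it and lies at bench height, 11 mm in front of (+y) its plate's face.
- jaw_face (a point): Bright plate on the moving jaw, 54 mm wide, 44 high, its top 60 mm above the bench; this point is the middle of its flat front face, which presses the handle. Axes as for seat; it slides along y.
Things that resemble listed ones, but are neither listed nor needed, are in the scene too. Of the things shaped like the handle, the walnut one is meant.

How it is judged:
On the way, in this order (a step that is already met when the one before it is completed fails the run):
1. the jaw is backed off past the handle's size (opening over 11.5 mm) (value of joint opening above 0.0115 m), for 0.2 s.
2. the handle stands upright on the bed within 9 mm of the seat (distance between handle and seat below 0.009 m and angle between handle's own z axis and vertical below 0.08 rad), for 0.2 s.
At the end, for the whole second after the job is handed in: The handle stands still and upright (within 0.06 rad) on the bed in the V jaw (foot within 5 mm of the seat), and the jaw, with the screw's slack taken up, presses it with 5 to 20 N after the knob has been let go (contact force between jaw and handle between 5 and 20 N and distance between handle and seat below 0.005 m and angle between handle's own z axis and vertical below 0.06 rad and linear speed of handle below 0.01 m/s); the robot touches nothing.
It fails at once if the jaw squeezes the handle with more than 20 N (contact force between jaw and handle above 20 N).
It fails at once if the slip stone is moved more than 15 mm (distance of slip_stone from where it was at the start of the episode above 0.015 m).
It fails at once if the chisel is moved more than 15 mm (distance of chisel from where it was at the start of the episode above 0.015 m).
It also fails if it takes over 72 s, if anything falls off the work surface, if the arm or the gripper's body presses on something with over 40 N, if the wrist force passes 120 N, or if a joint passes its speed limit or range.

## Robot

A 7-joint arm with a two-finger parallel gripper is mounted at the origin on a cart in front of the work surface, level with it; the furniture and walls round the work are solid. World frame = base frame: x ahead of the robot, y to its left, z up, the work surface at z = 0. Lengths are in m, angles in rad, forces in N, time in s.
With the tool pointing down it reaches from about 0.4 to 0.85 m from the base axis. Payload 10.4 kg.
Tool frame: the origin (TCP) lies between the finger pads; the fingertips stand 22 mm ahead of it and the grasp point (between the pads) lies 3 mm ahead of it; z points along the fingers, y is the line along which they close (so a half turn about z gives the same grasp; the last joint's range is limited). The gripper opens to 85 mm and grips with 20 to 120 N. Pads are 22 mm wide; open, the fingers measure 114 mm over their backs; the gripper's body (76 mm by 85 mm) begins 54 mm behind the grasp point. The pads swing forward as they close: fully open they stand 13 mm farther back than shut.
Start: joints at [1.214, 0.332, -0.065, 1.46, 0.022, 1.35, -0.088], TCP at [0.205, -0.591, 0.253] pointing down, gripper open.
Joint ranges: [-2.6, 2.6], [-0.5, 2.12], [-1.47, 1.34], [0.16, 2.42], [-1.27, 4.41], [0.06, 2.06], [-2.6, 2.6]. Speed limits (rad/s): [2.22, 2.22, 2.79, 2.79, 3.14, 3.14, 3.14].

## Interface

Orientations are given as a unit quaternion [x, y, z, w].
In Python, from workcell import manip, camera, ticket, boxes_of, outline_of gives the robot as it stands.
- The arm moves only by the tool carry_out, never from a script. Its argument "deltas" is a list of rows, each a list of 5 numbers: the shift along the tool's x, y, z as a fraction of full scale, then the turn about the tool's z as a fraction of full scale, then the opening, from -1 (shut) to 1 (fully open), so that 0 is half open. In form: [[tx, ty, tz, spin, gripper], ...]. A call has 1 to 20 rows; each row is the pose to reach, as a shift and turn from the pose commanded when the call began, along the tool's axes at that moment; what a row does not reach only later rows make up. Full scale, the value 1, is 150 mm for a shift and 30 degrees for a turn. A row lasts 1/8 s, in which the tool goes at most 62.5 mm and 10.7 degrees, less where a joint would pass 70% of its speed; a pose out of reach is approached as far as the arm can. A call with a number of a shift or a turn outside -1 to 1 is refused whole. A call with a gripper value outside its range is refused whole. The fingers move at their own pace and stop on an object; "force" is the grip in N (left out, the last holds). Time passes only in rows, so rows that repeat a pose let the fingers close. It gives the time, the measured TCP pose, the force, the opening and the grip force at its end, in the units of the state.
- manip.get_obs(): the state, without advancing time (a new reading comes with each control period).
- camera(name): name is "scene" or "side" or "wrist"; returns a dict with "img" (400x640x3 uint8, red, green, blue), "depth" (400x640 float32, m along the optical axis (not along the pixel's ray), 0 where there is no reading), "vertical_fov" (degrees; the focal length in pixels is half the picture's height over the tangent of half this angle, whatever the lens; pixels are square), "cx", "cy" (the principal point, pixels), "R" (3x3) and "t" (3): a world point X has camera coordinates R X + t. Camera axes: x right, y down, z forward; pixel columns grow to the right and rows downward; lengths in m; the calibration is good to about 2 mm. A picture is of the moment at which its call begins.
- ticket.hand_in(): hands the job in; it is judged then, once.
Trained networks look in a picture, given as the dict that the camera call returned (one of the last four; its "shot" number tells which), for a name from the list of things; names that differ only in an ending like _2 or _b are one class to them, and where a whole thing is asked for, a point or a joint stands for the part that bears it (a point fixed in the world has none). Each returns a list of dicts, best first, with "conf" (0 to 1); they miss things now and then, are a little off and sometimes report something else, mostly with a low value. They report only what shows in the picture. A call takes as long as a camera call. They do not tell look-alikes from the thing itself.
- boxes_of(query, picture): "position" ([x, y, z] in m, in world coordinates, good to about 4 mm: the middle of the surface that is visible of it).
- outline_of(query, picture): "region" (400x640 bool, what is visible of it).
The state is a dict: "clock": time; "joint_pos": joint angles; "joint_velocities": joint speeds; "tau": joint torques, N m; "position": TCP position; "ee_rot": TCP orientation; "ft_force": force on the tool from outside, world axes, zero at the start; "torque": the same for the moment, N m; "grip_width": opening from 0.0 (shut) to 1.0 (fully open); "grasp_force": force on a finger pad.
Only numpy, scipy, OpenCV 4.12 (cv2) and the standard library are available. Lean on these libraries where they do the work, as an engineer would, in place of code of your own. Each camera call takes 0.05 s, during which the arm holds its last target. There are 200 camera calls.

## Working session

There is one attempt and no reset: what is moved stays moved. The work goes in short steps, Python scripts to look and compute and a tool call to move; the robot and the scene stay as the last step left them, time stands still between calls to the robot, and variables do not carry over. Pictures are saved under pics/ and viewed, at most 10 in all, crops included, and the job is handed in when it is done.

Besides the shell and the picture viewer there is one more tool, called after "Request:" as a command line: name --pt "numbers of a row" for each row, then --argument value for the rest. carry_out: Moves the arm, as the interface text tells. Its arguments: {"type":"object","properties":{"deltas":{"type":"array","items":{"type":"array","items":{"type":"number"}}},"force":{"type":"number"}},"required":["deltas"]}

```bash
mkdir -p pics; cat > h.py <<'E'
import numpy as np, cv2
from workcell import manip, camera, ticket, boxes_of, outline_of
def f(p): return p["img"].shape[0]/2/np.tan(np.radians(p["vertical_fov"])/2)
def cloud(p):
    d=p["depth"]; v,u=np.indices(d.shape); k=f(p)
    c=np.stack([(u-p["cx"])/k*d,(v-p["cy"])/k*d,d],-1)
    return (c-np.array(p["t"]))@np.array(p["R"])
def px(p,X):
    c=np.array(p["R"])@np.array(X)+np.array(p["t"]); return c[:2]/c[2]*f(p)+[p["cx"],p["cy"]]
def save(p,n,box=None,s=1):
    im=p["img"][...,::-1]
    if box: im=im[box[1]:box[3],box[0]:box[2]]
    cv2.imwrite("pics/"+n,cv2.resize(im,None,fx=s,fy=s,interpolation=cv2.INTER_CUBIC))
E
python3 - <<'E'
from h import *
ps={n:camera(n) for n in("scene","side","wrist")}
im=np.vstack([ps["scene"]["img"],ps["side"]["img"]])[...,::-1]
cv2.imwrite("pics/a.png",cv2.resize(im,(480,600),interpolation=cv2.INTER_AREA))
save(ps["scene"],"b.png")
np.set_printoptions(precision=4,suppress=True)
for n,p in ps.items():
    for q in("handle","knob_grip","jaw_face","seat","slip_stone","chisel","jaw"):
        for b in boxes_of(q,p)[:4]: print(n,q,round(b["conf"],2),np.array(b["position"]),px(p,b["position"]).round())
o=manip.get_obs();print(o)
E
```

```text
scene handle 0.96 [0.4137 0.2808 0.0746] [243. 209.]
scene handle 0.8 [0.5925 0.3288 0.0691] [303. 186.]
scene handle 0.74 [0.4637 0.3693 0.0858] [251. 183.]
scene handle 0.68 [0.4041 0.4569 0.0979] [219. 169.]
scene knob_grip 0.64 [ 0.5855 -0.0937  0.1001] [399. 286.]
scene jaw_face 0.95 [0.5786 0.0148 0.0368] [360. 273.]
scene seat 0.63 [ 0.5718 -0.0447  0.0255] [373. 298.]
scene seat 0.59 [0.4658 0.3733 0.0859] [251. 182.]
scene slip_stone 0.69 [0.4725 0.0926 0.0128] [297. 272.]
scene chisel 0.71 [0.7104 0.034  0.0127] [405. 259.]
scene jaw 0.69 [0.5769 0.0195 0.0398] [358. 271.]
side handle 0.9 [0.601  0.3274 0.0695] [346. 188.]
side handle 0.85 [0.4259 0.2821 0.0764] [283. 192.]
side handle 0.8 [0.3759 0.3461 0.0772] [270. 178.]
side handle 0.69 [0.4737 0.3735 0.0718] [304. 176.]
side knob_grip 0.64 [ 0.5925 -0.0917  0.0952] [335. 293.]
side jaw_face 0.96 [0.5926 0.0191 0.0472] [337. 270.]
side seat 0.93 [ 0.5935 -0.0465  0.0265] [336. 297.]
side seat 0.33 [0.5883 0.0197 0.0432] [335. 271.]
side slip_stone 0.61 [0.4747 0.0901 0.019 ] [292. 255.]
side chisel 0.74 [0.7229 0.0284 0.0154] [390. 280.]
side jaw 0.68 [0.5885 0.0197 0.0427] [335. 271.]
{'clock': 1.2, 'joint_pos': array([ 1.2144,  0.3322, -0.0647,  1.4601,  0.0216,  1.3499, -0.0885]), 'joint_velocities': array([ 0.0009,  0.001 , -0.0009, -0.0008,  0.0002, -0.0006, -0.0003]), 'tau': array([  0.0004, -62.524 ,   0.0486, -39.1833,   0.0163,   0.0021,
         0.    ]), 'position': array([ 0.2048, -0.5905,  0.2533]), 'ee_rot': array([0.9861, 0.1661, 0.    , 0.    ]), 'ft_force': array([ 0.1074,  0.6468, -0.583 ]), 'torque': array([-0.0349, -0.0248,  0.0358]), 'grasp_force': 0.0, 'grip_width': 0.9983438839222688}
```

View pics/b.png

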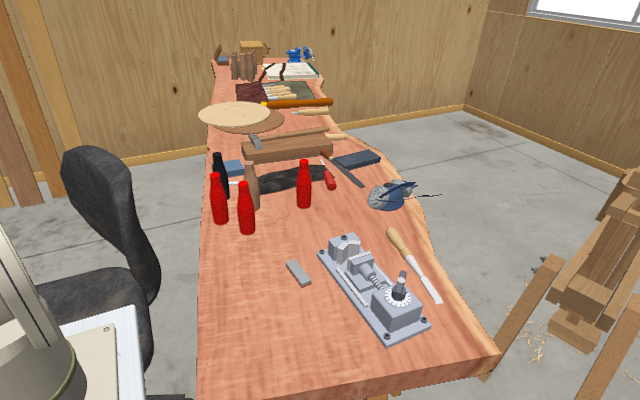

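The scene shows four red or black bottle-shaped handles at (243,209), (219,200), (303,186) and (219,170). The only brown (walnut) one is at (251,183), partly hidden behind the red one. The vice is at (375,285), with its dark knob at (400,285). I'll check my choice in a close crop and fit the vice.

```bash
python3 - <<'E'
from h import *
np.set_printoptions(precision=4,suppress=True)
p=camera("scene");s=camera("side")
a=cv2.resize(p["img"][140:250,190:330],(560,440),interpolation=cv2.INTER_CUBIC)
b=cv2.resize(s["img"][130:240,245:385],(560,440),interpolation=cv2.INTER_CUBIC)
im=np.hstack([a,b])[...,::-1]; cv2.imwrite("pics/c.png",cv2.resize(im,(800,314)))
for n,q in(("scene",p),("side",s)):
    X=cloud(q);m=(q["depth"]>0)&(X[...,2]>.02)&(X[...,2]<.15)
    hsv=cv2.cvtColor(q["img"],cv2.COLOR_RGB2HSV)
    r=m&(abs(X[...,0]-.468)<.04)&(abs(X[...,1]-.373)<.035)
    for lo,hi in((.03,.08),(.13,.15)):
        t=X[r&(X[...,2]>lo)&(X[...,2]<hi)]
        if len(t):print(n,"walnut",lo,t.mean(0),t.min(0),t.max(0),len(t))
    # bench-height grey plate
    v=(abs(X[...,2]-.014)<.006)&(hsv[...,1]<70)&(X[...,0]>.51)&(X[...,0]<.66)&(X[...,1]>-.16)&(X[...,1]<.16)&(q["depth"]>0)
    v=cv2.morphologyEx(v.astype('uint8'),cv2.MORPH_OPEN,np.ones((2,2)))>0
    t=X[v][:,:2].astype('float32'); print(n,"bed",len(t),cv2.minAreaRect(t))
    k=(X[...,2]>.088)&(X[...,2]<.115)&(np.hypot(X[...,0]-.588,X[...,1]+.093)<.05)&(q["depth"]>0)
    t=X[k][:,:2].astype('float32');print(n,"knob",len(t),X[k].mean(0),cv2.minAreaRect(t) if len(t) else 0)
E
```

```text
scene walnut 0.03 [0.4711 0.3703 0.0568] [0.4562 0.3642 0.0305] [0.4871 0.3841 0.0799] 148
scene walnut 0.13 [0.465  0.3841 0.1357] [0.4539 0.3753 0.1302] [0.478  0.3997 0.1389] 59
scene bed 1988 ((0.4914522171020508, -0.19765567779541016), (0.6720479726791382, 0.2188487946987152), 62.2095832824707)
scene knob 202 [ 0.5879 -0.0907  0.1011] ((0.592464029788971, -0.08623741567134857), (0.058659180998802185, 0.012348162941634655), 43.02632141113281)
side walnut 0.03 [0.4689 0.3726 0.055 ] [0.4472 0.3647 0.0304] [0.4868 0.3933 0.0799] 178
side walnut 0.13 [0.4662 0.3844 0.138 ] [0.4532 0.3745 0.1308] [0.4776 0.401  0.1426] 52
side bed 1326 ((0.5976907014846802, -0.2745485007762909), (0.10330570489168167, 0.8381797075271606), 0.7811171412467957)
side knob 236 [ 0.592  -0.0901  0.1007] ((0.5918704271316528, -0.08675118535757065), (0.05669587850570679, 0.014241715893149376), 43.02783203125)
```

View pics/c.png

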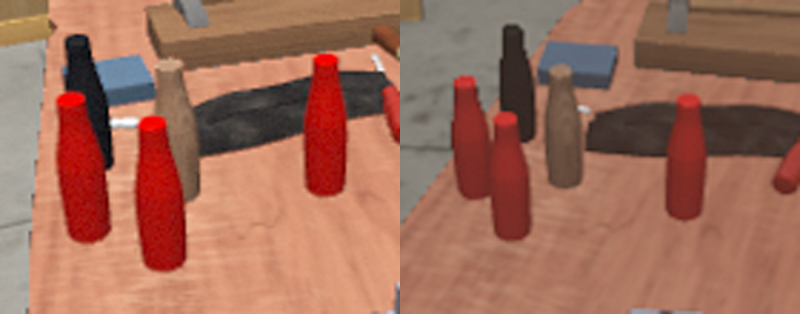

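The crop confirms that the only brown handle is the walnut one, at crop pixels (178,130) on the left and (563,125) on the right. Its axis is near (0.466, 0.386). The knob bar is centred near (0.592, -0.087) at 43° from x, and its measured 58×12 mm matches the description, so the vice's yaw is about 5°. Next I'll move above the knob.

Request:
carry_out --pt "0.3 -0.2 0 0 1" --pt "0.6 -0.4 0 0 1" --pt "0.88 -0.58 0 0 1" --pt "0.88 -0.58 0 0 1"

```text
clock: 1.8
position: [0.3044, -0.4619, 0.2539]
ee_rot: [0.986, 0.169, 0.001, 0.0]
ft_force: [-0.7, 0.2, 0.1]
grip_width: 0.997
grasp_force: 0.0
```

Request:
carry_out --pt "0.3 -0.2 0 0 1" --pt "0.6 -0.4 0 0 1" --pt "0.88 -0.58 0 0 1" --pt "0.88 -0.58 0 0 1"

```text
clock: 2.3
position: [0.3996, -0.3369, 0.2537]
ee_rot: [0.986, 0.169, 0.001, -0.0]
ft_force: [-0.3, -0.7, 0.4]
grip_width: 0.998
grasp_force: 0.0
```

Request:
carry_out --pt "0.3 -0.2 0 0 1" --pt "0.6 -0.4 0 0 1" --pt "0.88 -0.58 0 0 1" --pt "0.88 -0.58 0 0 1"

```text
clock: 2.8
position: [0.4951, -0.2117, 0.2534]
ee_rot: [0.986, 0.169, 0.0, -0.0]
ft_force: [-0.9, -1.4, -0.7]
grip_width: 1.001
grasp_force: 0.0
```

Request:
carry_out --pt "0.3 -0.2 0 -0.3 0.2" --pt "0.6 -0.4 0 -0.6 0.2" --pt "0.88 -0.58 0 -0.8 0.2" --pt "0.88 -0.58 0 -0.8 0.2" --pt "0.88 -0.58 0 -0.8 0.2"

```text
clock: 3.42
position: [0.5892, -0.0912, 0.2529]
ee_rot: [0.931, 0.366, -0.001, 0.0]
ft_force: [0.2, 0.2, -0.0]
grip_width: 0.596
grasp_force: 0.0
```

```bash
python3 - <<'E'
from h import *
np.set_printoptions(precision=4,suppress=True)
p=camera("wrist");save(p,"d.png")
X=cloud(p)
k=(X[...,2]>.09)&(X[...,2]<.115)&(np.hypot(X[...,0]-.59,X[...,1]+.087)<.06)&(p["depth"]>0)
t=X[k][:,:2].astype('float32')
if len(t):print("knob",len(t),X[k].mean(0),cv2.minAreaRect(t))
print("cam",-np.array(p["R"]).T@p["t"])
for q in("knob_grip","jaw_face","seat","jaw"):
    for b in boxes_of(q,p)[:2]: print(q,round(b["conf"],2),np.array(b["position"]),px(p,b["position"]).round())
o=manip.get_obs();print(o)
E
```

```text
knob 892 [ 0.5941 -0.0852  0.1036] ((0.5930046439170837, -0.08627171814441681), (0.056733373552560806, 0.013195174746215343), 41.5479736328125)
cam [ 0.6419 -0.043   0.3733]
knob_grip 0.76 [ 0.5946 -0.0846  0.1027] [314. 183.]
jaw_face 0.97 [0.5966 0.024  0.0483] [235.  96.]
seat 0.93 [0.6022 0.0108 0.0274] [253. 101.]
jaw 0.56 [0.5948 0.0227 0.0491] [235.  98.]
{'clock': 3.675, 'joint_pos': array([ 0.5041,  0.315 , -0.5319,  1.5188,  0.1625,  1.3517, -0.862 ]), 'joint_velocities': array([-0.0055,  0.0005, -0.0074, -0.0022, -0.0008,  0.    , -0.0004]), 'tau': array([  0.1096, -56.7611,  -5.4314, -38.6644,   0.0354,   0.0032,
         0.0075]), 'position': array([ 0.5892, -0.0902,  0.2535]), 'ee_rot': array([ 0.9304,  0.3665, -0.0001,  0.0004]), 'ft_force': array([-0.5484,  0.8407,  0.2167]), 'torque': array([-0.0403,  0.078 , -0.0385]), 'grasp_force': 0.0, 'grip_width': 0.5970635810494894}
```

View pics/d.png

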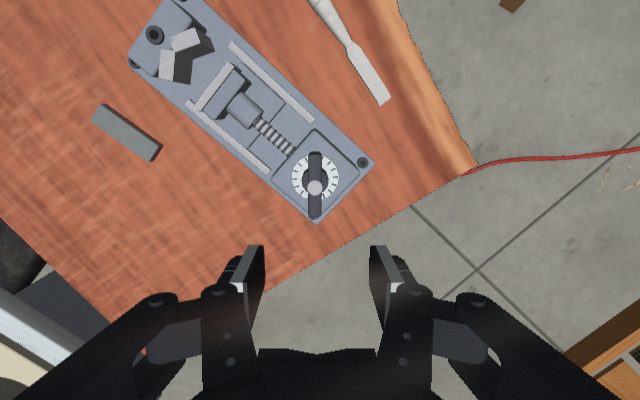

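From the wrist the vice shows whole: V jaw at (185,50), moving jaw at (225,95), and the knob bar at (315,185) lined up with the tool. I'll fit the vice pose from this view, then go down onto the knob.

```bash
python3 - <<'E'
from h import *
np.set_printoptions(precision=4,suppress=True)
p=camera("wrist");X=cloud(p);h=cv2.cvtColor(p["img"],cv2.COLOR_RGB2HSV)
v=(X[...,2]>.008)&(X[...,2]<.11)&(h[...,1]<75)&(X[...,0]>.50)&(X[...,0]<.69)&(X[...,1]>-.2)&(X[...,1]<.25)&(p["depth"]>0)
v=cv2.morphologyEx(v.astype('uint8'),cv2.MORPH_OPEN,np.ones((3,3)))
n,l,st,_=cv2.connectedComponentsWithStats(v)
c=l[75:76,160:161][0,0] or np.argmax(st[1:,4])+1
c=np.argmax(st[1:,4])+1
m=l==c;P=X[m];print(len(P),cv2.minAreaRect(P[:,:2].astype('float32')))
# rails/housing direction and histogram in vice frame for yaw guesses
K=np.array([.5928,-.0865])
r=cv2.minAreaRect(P[:,:2].astype('float32'));a=np.radians(r[2]);a=(a+np.pi/4)%(np.pi/2)-np.pi/4
print("yaw",np.degrees(a))
ex=np.array([np.cos(a),np.sin(a)]);ey=np.array([-ex[1],ex[0]])
print("seat guess",K+.148*ey)
Q=np.c_[(X[...,:2].reshape(-1,2)-K)@ex,(X[...,:2].reshape(-1,2)-K)@ey-.148,X[...,2].ravel()]
Q=Q[m.ravel()]
for lo,hi,zl,zh in((-.04,.08,.05,.064),):
    t=Q[(Q[:,2]>zl)&(Q[:,2]<zh)&(Q[:,1]>lo)&(Q[:,1]<hi)]
    print(np.histogram(t[:,1],bins=np.arange(-.04,.085,.005)))
    j=t[t[:,1]<0];w=t[t[:,1]>0];
    print("jaw top x",j[:,0].min(),j[:,0].max(),"ymax",np.percentile(j[:,1],[50,90,97]));print("V x",w[:,0].min(),w[:,0].max())
    # V faces: lower hull of y per x
    for x in np.arange(-.04,.041,.01):
        s=w[abs(w[:,0]-x)<.003]
        if len(s)>3: print(round(x,3),np.percentile(s[:,1],[5,95]))
E
```

```text
23862 ((0.5910710096359253, 0.0003591775894165039), (0.10401193797588348, 0.27261054515838623), 0.7721261978149414)
yaw 0.7721261978149417
seat guess [0.5908 0.0615]
(array([308, 292, 288, 343, 284,   0,   0,   0,   0,   0,  64, 232, 386,
       383, 444, 457, 448, 445, 396, 210,   0,   0,   0,   0]), array([-0.04 , -0.035, -0.03 , -0.025, -0.02 , -0.015, -0.01 , -0.005,
       -0.   ,  0.005,  0.01 ,  0.015,  0.02 ,  0.025,  0.03 ,  0.035,
        0.04 ,  0.045,  0.05 ,  0.055,  0.06 ,  0.065,  0.07 ,  0.075,
        0.08 ]))
jaw top x -0.02704224563413098 0.026674307050171358 ymax [-0.0273 -0.0179 -0.0164]
V x -0.03355189352889448 0.03268452869109935
-0.03 [0.0288 0.0557]
-0.02 [0.0142 0.0553]
-0.01 [0.0196 0.0557]
0.0 [0.0243 0.0561]
0.01 [0.0195 0.0551]
0.02 [0.0143 0.0552]
0.03 [0.0286 0.0542]
```

Request:
carry_out --pt "0.03 0 0.3 0 0.2" --pt "0.03 0 0.6 0 0.2" --pt "0.03 0 0.85 0 0.2" --pt "0.03 0 1 0 0.2" --pt "0.03 0 1 0 0.2" --pt "0.03 0 1 0 -1" --pt "0.03 0 1 0 -1" --pt "0.03 0 1 0 -1" --pt "0.03 0 1 0 -1" --pt "0.03 0 1 0 -1" --force 60

```text
clock: 4.97
position: [0.5932, -0.0853, 0.1049]
ee_rot: [0.93, 0.368, 0.0, 0.0]
ft_force: [-3.2, 1.4, 8.0]
grip_width: 0.124
grasp_force: 58.9
```

The vice fit comes out at 104×273 mm, yaw 0.8°. The seat is at about (0.591, 0.0615), and the V apex is 24.4 mm beyond it, which suits a 42 mm cylinder. The knob is gripped, so I'll open the jaw.

Request:
carry_out --pt "0 0 0 -0.25 -1" --pt "0 0 0 -0.5 -1" --pt "0 0 0 -0.75 -1" --pt "0 0 0 -1 -1" --pt "0 0 0 -1 -1"

```text
clock: 5.6
position: [0.5928, -0.085, 0.1048]
ee_rot: [0.802, 0.597, 0.0, -0.0]
ft_force: [-6.8, 3.6, 10.0]
grip_width: 0.124
grasp_force: 59.2
```

Request:
carry_out --pt "0 0 0 -0.25 -1" --pt "0 0 0 -0.5 -1" --pt "0 0 0 -0.75 -1" --pt "0 0 0 -1 -1" --pt "0 0 0 -1 -1"

```text
clock: 6.22
position: [0.5923, -0.0849, 0.1048]
ee_rot: [0.621, 0.784, -0.0, -0.0]
ft_force: [-10.5, 2.4, 13.4]
grip_width: 0.123
grasp_force: 59.6
```

Request:
carry_out --pt "0 0 0 -0.25 -1" --pt "0 0 0 -0.4 -1" --pt "0 0 0 -0.4 -1" --pt "0 0 0 -0.4 -1"

```text
clock: 6.72
position: [0.5921, -0.0851, 0.1049]
ee_rot: [0.536, 0.844, -0.001, -0.001]
ft_force: [-11.0, 3.1, 13.3]
grip_width: 0.126
grasp_force: 59.8
```

```bash
python3 - <<'E'
from h import *
np.set_printoptions(precision=4,suppress=True)
K=np.array([.5928,-.0865]);a=np.radians(.77)
ex=np.array([np.cos(a),np.sin(a)]);ey=np.array([-ex[1],ex[0]])
for c in("scene","side","wrist"):
    p=camera(c);X=cloud(p);h=cv2.cvtColor(p["img"],cv2.COLOR_RGB2HSV)
    D=X[...,:2]-K;x=D@ex;y=D@ey-.148
    t=y[(abs(x)<.024)&(X[...,2]>.056)&(X[...,2]<.064)&(y<.005)&(y>-.05)&(p["depth"]>0)]
    if len(t):print(c,len(t),np.percentile(t,[3,50,90,97]))
o=manip.get_obs();print(o)
E
```

```text
scene 184 [-0.0488 -0.0382 -0.0295 -0.0279]
wrist 5153 [-0.0494 -0.0383 -0.0296 -0.0281]
{'clock': 6.875, 'joint_pos': array([ 0.6453,  0.5074, -0.7377,  1.6674,  0.3731,  1.1145,  0.2417]), 'joint_velocities': array([-0.0015, -0.0001,  0.0024, -0.0011, -0.0008, -0.0012,  0.0004]), 'tau': array([  0.4898, -55.0151,  -9.8345, -34.6261,   1.3049,  -3.4305,
        -0.1646]), 'position': array([ 0.5921, -0.0851,  0.1048]), 'ee_rot': array([ 0.5361,  0.8441, -0.0007, -0.0006]), 'ft_force': array([-11.1079,   2.5276,  12.4687]), 'torque': array([0.5712, 2.343 , 0.1944]), 'grasp_force': 59.756800532341, 'grip_width': 0.1266901466646356}
```

The jaw has opened to about 18 mm, using only a little slack in that direction. I'll let go, lift, and go to the handle.

Request:
carry_out --pt "0 0 0 0 0.2" --pt "0 0 0 0 0.2" --pt "0 0 0 0 0.2" --pt "0 0 -0.3 0 0.2" --pt "0 0 -0.6 0 0.2" --pt "0 0 -1 0 0.2" --pt "0 0 -1 0 0.3"

```text
clock: 7.75
position: [0.595, -0.0853, 0.2583]
ee_rot: [0.536, 0.844, 0.002, 0.004]
ft_force: [0.0, -0.1, -1.3]
grip_width: 0.647
grasp_force: 0.0
```

Request:
carry_out --pt "0.3 0.05 0 0 0.4" --pt "0.6 0.1 0 0 0.4" --pt "0.8 0.14 0 0 0.4" --pt "0.8 0.14 0 0 0.4"

```text
clock: 8.25
position: [0.5603, 0.0347, 0.2531]
ee_rot: [0.534, 0.845, 0.0, -0.0]
ft_force: [0.5, -0.7, 0.0]
grip_width: 0.698
grasp_force: 0.0
```

Request:
carry_out --pt "0.3 0.05 0 0 0.4" --pt "0.6 0.1 0 0 0.4" --pt "0.8 0.14 0 0 0.4" --pt "0.8 0.14 0 0 0.4"

```text
clock: 8.75
position: [0.5285, 0.1512, 0.253]
ee_rot: [0.535, 0.845, 0.0, -0.0]
ft_force: [1.2, -0.4, 0.5]
grip_width: 0.701
grasp_force: 0.0
```

Request:
carry_out --pt "0.3 0.05 0 0 0.4" --pt "0.6 0.1 0 0 0.4" --pt "0.8 0.14 0 0 0.4" --pt "0.8 0.14 0 0 0.4"

```text
clock: 9.25
position: [0.4969, 0.268, 0.2529]
ee_rot: [0.535, 0.845, 0.0, -0.0]
ft_force: [-0.1, -0.5, 0.6]
grip_width: 0.699
grasp_force: 0.0
```

Request:
carry_out --pt "0.3 0.05 0 0 0.4" --pt "0.6 0.1 0 0 0.4" --pt "0.8 0.14 0 0 0.4" --pt "0.8 0.14 0 0 0.4" --pt "0.8 0.14 0 0 0.4"

```text
clock: 9.88
position: [0.4668, 0.3824, 0.2527]
ee_rot: [0.538, 0.843, -0.001, 0.0]
ft_force: [0.4, 0.2, -0.3]
grip_width: 0.702
grasp_force: 0.0
```

```bash
python3 - <<'E'
from h import *
np.set_printoptions(precision=4,suppress=True)
p=camera("wrist");save(p,"e.png");X=cloud(p)
A=np.array([.466,.386])
for zl,zh in((.128,.145),(.09,.128)):
    k=(p["depth"]>0)&(X[...,2]>zl)&(X[...,2]<zh)&(np.hypot(*(X[...,:2]-A).transpose(2,0,1))<.035)
    t=X[k][:,:2].astype('float32')
    if len(t)>5:print(zl,len(t),X[k].mean(0),cv2.minEnclosingCircle(t))
for b in boxes_of("handle",p)[:5]: print(round(b["conf"],2),np.array(b["position"]),px(p,b["position"]).round())
o=manip.get_obs();print(o["position"],o["ee_rot"],o["joint_pos"],o["clock"],o["ft_force"],o["grip_width"])
E
```

```text
0.128 785 [0.4646 0.389  0.138 ] ((0.4650302529335022, 0.38793298602104187), 0.0122300423681736)
0.09 573 [0.4613 0.3965 0.1062] ((0.4653913676738739, 0.38750016689300537), 0.017836662009358406)
0.91 [0.4188 0.3085 0.0787] [243. 231.]
0.8 [0.5908 0.3566 0.0624] [411. 251.]
0.79 [0.3748 0.3668 0.1042] [213. 165.]
0.74 [0.4657 0.3988 0.1161] [324. 179.]
0.6 [0.4075 0.4684 0.1272] [293.  63.]
[0.4667 0.3825 0.253 ] [ 0.5377  0.8431 -0.0004  0.0004] [-0.0406  0.4417 -0.9573  1.4833  0.3632  1.4047 -0.5774] 9.975 [ 0.3003 -0.4301 -0.3096] 0.6981290232270125
```

View pics/e.png

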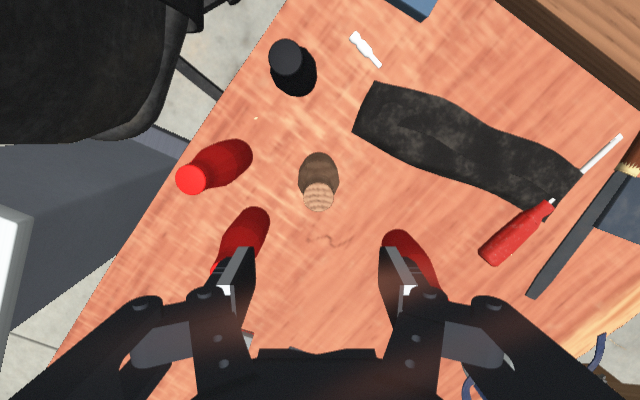

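The walnut handle's top is at (318,195), with its axis at (0.4652, 0.3877), and the fingers have room on both sides. I'll go down and grip it.

Request:
carry_out --pt "0.035 0.006 0.25 0 0.5" --pt "0.035 0.006 0.5 0 0.5" --pt "0.035 0.006 0.75 0 0.5" --pt "0.035 0.006 1 0 0.5" --pt "0.035 0.006 1 0 0.5"

```text
clock: 10.6
position: [0.4636, 0.3872, 0.1009]
ee_rot: [0.537, 0.844, -0.002, -0.0]
ft_force: [-0.2, -0.7, 0.7]
grip_width: 0.748
grasp_force: 0.0
```

Request:
carry_out --pt "0 0 0.03 0 0.5" --pt "0 0 0.03 0 0.5" --pt "0 0 0.03 0 -1" --pt "0 0 0.03 0 -1" --pt "0 0 0.03 0 -1" --pt "0 0 0.03 0 -1" --force 40

```text
clock: 11.35
position: [0.4641, 0.3902, 0.0999]
ee_rot: [0.536, 0.844, 0.001, 0.0]
ft_force: [-1.3, 0.0, 6.2]
grip_width: 0.383
grasp_force: 39.7
```

Request:
carry_out --pt "0 0 -0.2 0 -1" --pt "0 0 -0.5 0 -1" --pt "0 0 -0.8 0 -1" --pt "0 0 -0.8 0 -1"

```text
clock: 11.85
position: [0.4645, 0.3912, 0.2225]
ee_rot: [0.536, 0.844, 0.003, 0.001]
ft_force: [0.4, 0.1, -2.0]
grip_width: 0.381
grasp_force: 40.1
```

Request:
carry_out --pt "-0.2 -0.015 0 0 -1" --pt "-0.4 -0.03 0 0 -1" --pt "-0.6 -0.045 0 0 -1" --pt "-0.78 -0.056 0 0 -1"

```text
clock: 12.35
position: [0.5059, 0.2787, 0.2176]
ee_rot: [0.537, 0.844, -0.001, -0.0]
ft_force: [1.0, 0.1, -0.8]
grip_width: 0.384
grasp_force: 40.1
```

Request:
carry_out --pt "-0.2 -0.015 0 0 -1" --pt "-0.4 -0.03 0 0 -1" --pt "-0.6 -0.045 0 0 -1" --pt "-0.78 -0.056 0 0 -1"

```text
clock: 12.85
position: [0.5478, 0.1693, 0.2177]
ee_rot: [0.537, 0.844, -0.001, -0.0]
ft_force: [0.7, -0.1, -1.9]
grip_width: 0.382
grasp_force: 40.1
```

Request:
carry_out --pt "-0.2 -0.015 0 0 -1" --pt "-0.4 -0.03 0 0 -1" --pt "-0.6 -0.045 0 0 -1" --pt "-0.78 -0.056 0 0 -1" --pt "-0.78 -0.056 0 0 -1" --pt "-0.78 -0.056 0 0 -1"

```text
clock: 13.6
position: [0.5894, 0.0619, 0.2181]
ee_rot: [0.536, 0.844, -0.0, -0.001]
ft_force: [-0.2, 0.3, -2.1]
grip_width: 0.378
grasp_force: 40.1
```

```bash
python3 - <<'E'
from h import *
np.set_printoptions(precision=4,suppress=True)
o=manip.get_obs();print(o["position"],o["ee_rot"],o["joint_pos"],o["clock"],o["ft_force"],o["grip_width"])
T=o["position"]
P=[camera(n) for n in("scene","side","wrist")]
from scipy.optimize import least_squares
for p in P:
    X=cloud(p)
    k=(p["depth"]>0)&(X[...,2]>.088)&(X[...,2]<.168)&(np.hypot(*(X[...,:2]-T[:2]).transpose(2,0,1))<.06)
    t=X[k]
    k0=(p["depth"]>0)&(X[...,2]>.07)&(X[...,2]<.2)&(np.hypot(*(X[...,:2]-T[:2]).transpose(2,0,1))<.06)
    print(len(t), X[k0][:,2].min() if k0.any() else 0)
    if len(t)<30: continue
    z0=.12
    r=least_squares(lambda q:np.hypot(t[:,0]-q[0]-q[2]*(t[:,2]-z0),t[:,1]-q[1]-q[3]*(t[:,2]-z0))-.0205,[T[0],T[1],0,0],loss="soft_l1",f_scale=.002)
    print("axis at z.12, tilt",r.x,"foot xy",r.x[:2]+r.x[2:]*(X[k0][:,2].min()-z0))
im=np.hstack([cv2.resize(P[0]["img"][150:350,270:470],(400,400)),cv2.resize(P[1]["img"][150:350,240:440],(400,400))])
cv2.imwrite("pics/f.png",im[...,::-1])
E
```

```text
[0.5894 0.0619 0.2181] [ 0.5361  0.8442 -0.0001 -0.0006] [ 0.5002  0.4121 -0.8693  1.5622  0.3208  1.3183  0.0304] 13.6 [-0.1877  0.3076 -2.1017] 0.3781010679468094
412 0.11777740270432084
axis at z.12, tilt [ 0.5931  0.0607 -0.0266 -0.0201] foot xy [0.5932 0.0607]
260 0.11906310369265051
axis at z.12, tilt [ 0.5924  0.0619 -0.0221 -0.0352] foot xy [0.5924 0.062 ]
901 0.12088226244345067
axis at z.12, tilt [ 0.5921  0.0583 -0.0198  0.0304] foot xy [0.5921 0.0583]
```

View pics/f.png

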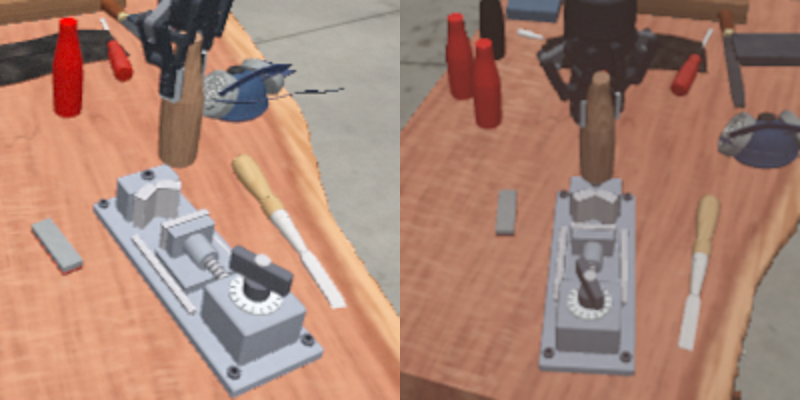

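The handle hangs upright over the V jaw, with its foot near z = 0.118 and xy about (0.592, 0.061). The knob bar, stone and chisel are undisturbed. I'll lower it about 3.5 mm short of the V so it goes in without touching.

Request:
carry_out --pt "-0.012 -0.02 0.1 0 -1" --pt "-0.012 -0.02 0.3 0 -1" --pt "-0.012 -0.02 0.5 0 -1" --pt "-0.012 -0.02 0.6 0 -1" --pt "-0.012 -0.02 0.64 0 -1" --pt "-0.012 -0.02 0.64 0 -1"

```text
clock: 14.5
position: [0.5882, 0.0585, 0.1231]
ee_rot: [0.536, 0.844, 0.0, 0.0]
ft_force: [-0.7, 0.2, -0.6]
grip_width: 0.379
grasp_force: 40.1
```

Request:
carry_out --pt "0 0 0.01 0 -1" --pt "0 0 0.02 0 -1" --pt "0 0 0.03 0 -1" --pt "0 0 0.03 0 -1"

```text
clock: 15.0
position: [0.588, 0.0583, 0.1183]
ee_rot: [0.536, 0.844, -0.0, 0.0]
ft_force: [0.8, 0.1, -1.7]
grip_width: 0.381
grasp_force: 40.1
```

```bash
python3 - <<'E'
from h import *
np.set_printoptions(precision=4,suppress=True)
o=manip.get_obs();print(o["position"],o["ee_rot"],o["clock"],o["ft_force"],o["torque"],o["grip_width"])
T=o["position"]
from scipy.optimize import least_squares
for n in("scene","side","wrist"):
    p=camera(n);X=cloud(p)
    k=(p["depth"]>0)&(X[...,2]>.064)&(X[...,2]<.09)&(np.hypot(X[...,0]-.591,X[...,1]-.059)<.03)
    t=X[k];print(n,len(t))
    if len(t)<30: continue
    r=least_squares(lambda q:np.hypot(t[:,0]-q[0],t[:,1]-q[1])-.0205,[T[0],T[1]],loss="soft_l1",f_scale=.002)
    print("axis",r.x)
E
```

```text
[0.588  0.0583 0.1183] [ 0.5364  0.844  -0.0001  0.    ] 15.0 [ 0.8201  0.1143 -1.6923] [0.0425 0.0917 0.0043] 0.38059487740386677
scene 196
axis [0.5905 0.0565]
side 127
axis [0.5903 0.0567]
wrist 1021
axis [0.5898 0.0555]
```

Request:
carry_out --pt "0.014 0.008 0 0 -1" --pt "0.014 0.008 0.01 0 -1" --pt "0.014 0.008 0.02 0 -1" --pt "0.014 0.008 0.02 0 -1"

```text
clock: 15.65
position: [0.5881, 0.0607, 0.1151]
ee_rot: [0.536, 0.844, -0.0, -0.0]
ft_force: [-0.7, 0.2, -0.9]
grip_width: 0.381
grasp_force: 40.1
```

Request:
carry_out --pt "0 0 0.005 0 -1" --pt "0 0 0.01 0 -1" --pt "0 0 0.01 0 -1"

```text
clock: 16.02
position: [0.5883, 0.0608, 0.114]
ee_rot: [0.536, 0.844, 0.0, 0.0]
ft_force: [-1.0, 0.1, 0.9]
grip_width: 0.387
grasp_force: 40.4
```

Request:
carry_out --pt "0 0 0.006 0 -1" --pt "0 0 0.006 0 -1" --pt "0 0 0.006 0 -1"

```text
clock: 16.4
position: [0.5885, 0.0609, 0.1139]
ee_rot: [0.536, 0.844, 0.0, 0.0]
ft_force: [-3.4, -1.0, 8.8]
grip_width: 0.382
grasp_force: 41.5
```

Force has risen to +9 N, so the foot is seated on the bed. I'll open slowly and lift off.

Request:
carry_out --pt "0 0 0 0 0.0" --pt "0 0 0 0 0.2" --pt "0 0 0 0 0.4" --pt "0 0 0 0 0.4" --pt "0 0 0 0 0.4" --pt "0 0 0 0 0.4" --pt "0 0 -0.2 0 0.4" --pt "0 0 -0.5 0 0.4" --pt "0 0 -0.8 0 0.4" --pt "0 0 -0.8 0 0.4" --pt "0 0 -0.8 0 0.4"

```text
clock: 17.77
position: [0.588, 0.0605, 0.2323]
ee_rot: [0.536, 0.844, -0.0, -0.0]
ft_force: [0.0, 0.3, -0.4]
grip_width: 0.691
grasp_force: 0.0
```

```bash
python3 - <<'E'
from h import *
np.set_printoptions(precision=4,suppress=True)
o=manip.get_obs();print(o["position"],o["ee_rot"],o["joint_pos"],o["clock"],o["ft_force"],o["torque"])
from scipy.optimize import least_squares
for n in("scene","side","wrist"):
    p=camera(n);X=cloud(p)
    if n=="wrist": save(p,"g.png")
    for zl,zh in((.064,.092),(.145,.16)):
        k=(p["depth"]>0)&(X[...,2]>zl)&(X[...,2]<zh)&(np.hypot(X[...,0]-.591,X[...,1]-.059)<.03)
        t=X[k]
        if len(t)<20: continue
        R=.0205 if zl<.1 else .0125
        if zl<.1:
            r=least_squares(lambda q:np.hypot(t[:,0]-q[0],t[:,1]-q[1])-R,[.59,.06],loss="soft_l1",f_scale=.002).x
        else: r=cv2.minEnclosingCircle(t[:,:2].astype('float32'))
        print(n,zl,len(t),r,t[:,2].max())
E
```

```text
[0.588  0.0605 0.2323] [ 0.5365  0.8439 -0.0003 -0.0001] [ 0.5076  0.3976 -0.8748  1.5481  0.3103  1.3421  0.0385] 17.775 [ 0.0075  0.3323 -0.4473] [-0.0254 -0.0047 -0.0242]
scene 0.064 222 [0.591  0.0594] 0.09198434899198019
scene 0.145 93 ((0.5900780558586121, 0.05902645364403725), 0.012528832070529461) 0.15298490803823278
side 0.064 150 [0.5906 0.0597] 0.09198270462738568
side 0.145 84 ((0.5883735418319702, 0.057958077639341354), 0.013510256074368954) 0.15674119864133076
wrist 0.064 297 [0.5901 0.058 ] 0.09198899642350933
wrist 0.145 1003 ((0.5893884301185608, 0.058905214071273804), 0.012207035906612873) 0.15447598920288755
```

View pics/g.png

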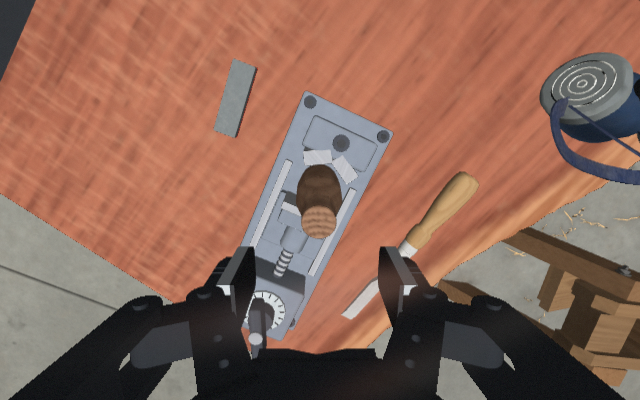

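The handle stands upright in the open vice at (0.590, 0.059) with its top at 0.153, clear of the V faces. The stone at (235,98) and the chisel are untouched. Now back to the knob.

Request:
carry_out --pt "-0.3 -0.13 0 0 0.2" --pt "-0.6 -0.26 0 0 0.1" --pt "-0.89 -0.39 0 0 0.1" --pt "-0.89 -0.39 0 0 0.1" --pt "-0.89 -0.39 0 0 0.1"

```text
clock: 18.55
position: [0.5917, -0.0843, 0.2323]
ee_rot: [0.536, 0.844, 0.0, -0.001]
ft_force: [1.2, 1.1, -0.5]
grip_width: 0.547
grasp_force: 0.0
```

```bash
python3 - <<'E'
from h import *
np.set_printoptions(precision=4,suppress=True)
o=manip.get_obs();print(o["position"],o["ee_rot"],o["clock"],o["ft_force"],o["torque"])
p=camera("wrist");X=cloud(p)
k=(X[...,2]>.092)&(X[...,2]<.115)&(np.hypot(X[...,0]-.592,X[...,1]+.086)<.045)&(p["depth"]>0)
t=X[k][:,:2].astype('float32');print(len(t),cv2.minAreaRect(t))
E
```

```text
[ 0.5917 -0.0843  0.2323] [ 0.5363  0.8441  0.0001 -0.0006] 18.55 [ 1.2483  1.0553 -0.5138] [0.069 0.02  0.011]
967 ((0.5920922756195068, -0.08600504696369171), (0.01238841563463211, 0.05733735114336014), 25.016185760498047)
```

Request:
carry_out --pt "-0.008 0 0.25 0 0.1" --pt "-0.008 0 0.5 0 0.1" --pt "-0.008 0 0.75 0 0.1" --pt "-0.008 0 0.85 0 0.1" --pt "-0.008 0 0.85 0 0.1" --pt "-0.008 0 0.85 0 -1" --pt "-0.008 0 0.85 0 -1" --pt "-0.008 0 0.85 0 -1" --pt "-0.008 0 0.85 0 -1" --pt "-0.008 0 0.85 0 -1" --force 60

```text
clock: 19.85
position: [0.5926, -0.0863, 0.107]
ee_rot: [0.537, 0.844, -0.0, 0.001]
ft_force: [-5.1, 0.8, 8.4]
grip_width: 0.126
grasp_force: 59.0
```

```bash
cat > o.py <<'E'
from h import *
np.set_printoptions(precision=4,suppress=True)
o=manip.get_obs();q=o["ee_rot"]
print("yaw %.2f tau7 %.3f tz %.3f t %.2f"%(np.degrees(2*np.arctan2(q[1],q[0])),o["tau"][6],o["torque"][2],o["clock"]),o["position"],o["ft_force"],o["torque"],o["tau"])
E
python3 o.py
```

```text
yaw 115.11 tau7 -0.060 tz 0.059 t 19.85 [ 0.5926 -0.0863  0.107 ] [-5.1168  0.7696  8.373 ] [-0.0757  1.1205  0.0591] [ -0.683  -56.097  -12.3253 -32.7686   0.1751  -1.7122  -0.0597]
```

Request:
carry_out --pt "0 0 0 0.2 -1" --pt "0 0 0 0.4 -1" --pt "0 0 0 0.5 -1" --pt "0 0 0 0.5 -1"

```text
clock: 20.35
position: [0.5925, -0.0864, 0.107]
ee_rot: [0.642, 0.766, -0.0, 0.001]
ft_force: [-4.9, -0.5, 7.6]
grip_width: 0.127
grasp_force: 59.0
```

```bash
python3 o.py
```

```text
yaw 100.06 tau7 -0.348 tz -0.040 t 20.35 [ 0.5925 -0.0864  0.107 ] [-4.9139 -0.5227  7.5576] [-0.17    1.2143 -0.0396] [ -1.0259 -56.4374 -11.4043 -33.1489   0.1585  -1.8708  -0.3477]
```

Request:
carry_out --pt "0 0 0 0.25 -1" --pt "0 0 0 0.5 -1" --pt "0 0 0 0.75 -1" --pt "0 0 0 1 -1" --pt "0 0 0 1 -1"

```text
clock: 20.98
position: [0.5923, -0.0864, 0.107]
ee_rot: [0.819, 0.574, -0.0, 0.001]
ft_force: [-6.4, 0.3, 9.1]
grip_width: 0.124
grasp_force: 59.1
```

```bash
cat > g.py <<'E'
import o
from h import *
K=np.array([.5921,-.0860]);a=np.radians(.77)
ex=np.array([np.cos(a),np.sin(a)]);ey=np.array([-ex[1],ex[0]])
from scipy.optimize import least_squares
for c in("wrist","scene"):
    p=camera(c);X=cloud(p);D=X[...,:2]-K;x=D@ex;y=D@ey-.148
    m=p["depth"]>0
    t=y[(abs(x)<.024)&(X[...,2]>.057)&(X[...,2]<.063)&(y<-.010)&(y>-.05)&m&(np.hypot(x,y)>.0225)]
    print(c,"jaw",len(t),np.percentile(t,[3,50,90,97]) if len(t) else 0)
    k=(np.hypot(x,y)<.03)&(X[...,2]>.066)&(X[...,2]<.093)&m
    if k.sum()>20:
        X0,Y0=x[k],y[k];print(" handle",k.sum(),least_squares(lambda q:np.hypot(X0-q[0],Y0-q[1])-.0205,[0,0],loss="soft_l1",f_scale=.002).x)
E
python3 g.py
```

```text
yaw 69.99 tau7 -0.820 tz -0.211 t 20.98 [ 0.5923 -0.0864  0.107 ] [-6.4327  0.2972  9.1278] [-0.1229  1.3573 -0.2109] [ -1.3207 -56.9054  -9.5402 -33.8663   0.1502  -2.2211  -0.8204]
wrist jaw 5224 [-0.046  -0.0349 -0.0259 -0.0237]
 handle 262 [ 0.0006 -0.0032]
scene jaw 171 [-0.0457 -0.0331 -0.0239 -0.0219]
 handle 214 [ 0.0015 -0.0013]
```

Slack is taken up and the jaw now moves, with torque about -0.21 N m while closing. By vision the handle has roughly 2–3 mm to go to the V, so I'll go on in small steps and watch the torque.

```bash
cat > t.py <<'E'
from h import *
T=[];Z=[]
for i in range(5):
    camera("side");o=manip.get_obs();T.append(o["torque"][2]);Z.append(o["tau"][6])
q=o["ee_rot"]
print("yaw %.2f tz %.3f +- %.3f tau7 %.3f t %.2f"%(np.degrees(2*np.arctan2(q[1],q[0])),np.mean(T),np.std(T)/5**.5,np.mean(Z),o["clock"]))
E
python3 t.py
```

```text
yaw 70.09 tz -0.197 +- 0.013 tau7 0.187 t 21.32
```

Request:
carry_out --pt "0 0 0 0.08 -1" --pt "0 0 0 0.16 -1" --pt "0 0 0 0.16 -1"

```text
clock: 21.7
position: [0.5923, -0.0864, 0.107]
ee_rot: [0.842, 0.539, -0.0, 0.001]
ft_force: [-6.7, -0.8, 9.2]
grip_width: 0.125
grasp_force: 59.1
```

```bash
python3 t.py; python3 g.py
```

```text
yaw 65.31 tz 0.031 +- 0.012 tau7 -0.032 t 21.95
yaw 65.31 tau7 -0.010 tz 0.006 t 21.95 [ 0.5923 -0.0864  0.107 ] [-6.788  -0.026   8.8636] [-0.1496  1.4594  0.006 ] [ -0.8951 -56.6716  -9.2666 -33.9846   0.1372  -2.2916  -0.0104]
wrist jaw 5258 [-0.0453 -0.034  -0.0249 -0.0229]
 handle 887 [ 0.0009 -0.0022]
scene jaw 151 [-0.0446 -0.033  -0.025  -0.0231]
 handle 220 [ 0.0015 -0.0004]
```

```bash
cat > t.py <<'E'
from h import *
T=[];Z=[]
for i in range(3):
    o=manip.get_obs();T.append(o["torque"][2]);Z.append(o["tau"][6])
    if i==0:q=o["ee_rot"];v=o["joint_velocities"][6]
    if i<2:camera("side")
print("yaw %.2f v7 %.3f t %.2f"%(np.degrees(2*np.arctan2(q[1],q[0])),v,o["clock"]),"tz",np.round(T,3),"tau7",np.round(Z,3))
E
```

Request:
carry_out --pt "0 0 0 0.0167 -1" --pt "0 0 0 0.0333 -1" --pt "0 0 0 0.05 -1" --pt "0 0 0 0.0667 -1"

```text
clock: 22.55
position: [0.5923, -0.0864, 0.107]
ee_rot: [0.851, 0.525, -0.0, 0.001]
ft_force: [-6.9, -1.4, 8.9]
grip_width: 0.124
grasp_force: 59.1
```

```bash
python3 t.py
```

```text
yaw 63.31 v7 -0.064 t 22.65 tz [0.258 0.152 0.225] tau7 [-0.105 -0.138 -0.272]
```

Request:
carry_out --pt "0 0 0 0.0167 -1" --pt "0 0 0 0.0333 -1" --pt "0 0 0 0.05 -1"

```text
clock: 23.02
position: [0.5923, -0.0863, 0.107]
ee_rot: [0.858, 0.514, -0.0, 0.001]
ft_force: [-7.6, -0.8, 9.9]
grip_width: 0.127
grasp_force: 59.1
```

```bash
python3 t.py
```

```text
yaw 61.81 v7 -0.064 t 23.12 tz [0.214 0.205 0.19 ] tau7 [-0.104 -0.137 -0.269]
```

Slow creeping gives a clean signal of about +0.21 N m while the jaw slides freely; I expect about 0.33 at a 10 N nip. I'll check the gap and carry on.

Request:
carry_out --pt "0 0 0 0.0167 -1" --pt "0 0 0 0.0333 -1" --pt "0 0 0 0.05 -1"

```text
clock: 23.5
position: [0.5923, -0.0863, 0.107]
ee_rot: [0.865, 0.502, -0.0, 0.001]
ft_force: [-6.9, -0.9, 9.1]
grip_width: 0.123
grasp_force: 59.1
```

```bash
sed -i 's/range(3)/range(5)/;s/i<2/i<4/' t.py; python3 t.py; python3 g.py|grep -v yaw
```

```text
yaw 60.31 v7 -0.065 t 23.70 tz [0.28  0.182 0.176 0.134 0.104] tau7 [-0.104 -0.137 -0.269 -0.194 -0.166]
wrist jaw 5051 [-0.0445 -0.0334 -0.0245 -0.0229]
 handle 1770 [ 0.0011 -0.001 ]
scene jaw 150 [-0.0442 -0.0328 -0.0242 -0.0229]
 handle 215 [0.0015 0.0003]
```

Request:
carry_out --pt "0 0 0 0.0167 -1" --pt "0 0 0 0.0333 -1" --pt "0 0 0 0.05 -1"

```text
clock: 24.18
position: [0.5922, -0.0863, 0.107]
ee_rot: [0.871, 0.491, -0.0, 0.0]
ft_force: [-6.8, -0.9, 9.7]
grip_width: 0.122
grasp_force: 59.1
```

```bash
python3 t.py
```

```text
yaw 58.82 v7 -0.064 t 24.38 tz [0.247 0.197 0.144 0.186 0.174] tau7 [-0.105 -0.137 -0.27  -0.195 -0.167]
```

Request:
carry_out --pt "0 0 0 0.0167 -1" --pt "0 0 0 0.0333 -1" --pt "0 0 0 0.05 -1"

```text
clock: 24.75
position: [0.5922, -0.0863, 0.107]
ee_rot: [0.878, 0.48, -0.0, 0.0]
ft_force: [-6.9, -1.6, 10.1]
grip_width: 0.126
grasp_force: 59.2
```

```bash
python3 t.py
```

```text
yaw 57.31 v7 -0.065 t 24.95 tz [0.269 0.194 0.084 0.156 0.177] tau7 [-0.104 -0.137 -0.27  -0.195 -0.167]
```

Request:
carry_out --pt "0 0 0 0.0167 -1" --pt "0 0 0 0.0333 -1" --pt "0 0 0 0.05 -1"

```text
clock: 25.32
position: [0.5922, -0.0863, 0.107]
ee_rot: [0.884, 0.468, -0.0, 0.001]
ft_force: [-7.6, -0.8, 9.9]
grip_width: 0.122
grasp_force: 59.2
```

```bash
python3 t.py; python3 g.py|grep -v yaw
```

```text
yaw 55.82 v7 -0.064 t 25.52 tz [0.228 0.15  0.111 0.203 0.191] tau7 [-0.104 -0.137 -0.27  -0.195 -0.167]
wrist jaw 4880 [-0.0438 -0.0328 -0.024  -0.0225]
 handle 2333 [ 0.0009 -0.0001]
scene jaw 149 [-0.0429 -0.0317 -0.0238 -0.0222]
 handle 218 [0.0015 0.0011]
```

Request:
carry_out --pt "0 0 0 0.0167 -1" --pt "0 0 0 0.0333 -1" --pt "0 0 0 0.05 -1"

```text
clock: 26.0
position: [0.5923, -0.0863, 0.107]
ee_rot: [0.89, 0.456, -0.0, 0.001]
ft_force: [-7.0, 0.2, 9.8]
grip_width: 0.123
grasp_force: 59.2
```

```bash
python3 t.py
```

```text
yaw 54.31 v7 -0.065 t 26.20 tz [0.229 0.225 0.134 0.163 0.165] tau7 [-0.104 -0.137 -0.27  -0.195 -0.167]
```

Request:
carry_out --pt "0 0 0 0.0167 -1" --pt "0 0 0 0.0333 -1" --pt "0 0 0 0.05 -1"

```text
clock: 26.58
position: [0.5922, -0.0863, 0.107]
ee_rot: [0.896, 0.445, -0.0, 0.001]
ft_force: [-8.3, -0.9, 10.0]
grip_width: 0.126
grasp_force: 59.2
```

```bash
python3 t.py
```

```text
yaw 52.82 v7 -0.064 t 26.77 tz [0.195 0.204 0.171 0.178 0.112] tau7 [-0.104 -0.137 -0.27  -0.195 -0.167]
```

Request:
carry_out --pt "0 0 0 0.0167 -1" --pt "0 0 0 0.0333 -1" --pt "0 0 0 0.05 -1"

```text
clock: 27.15
position: [0.5922, -0.0863, 0.107]
ee_rot: [0.901, 0.433, -0.0, 0.0]
ft_force: [-7.1, -1.0, 8.9]
grip_width: 0.124
grasp_force: 59.2
```

```bash
python3 t.py; python3 g.py|grep -v yaw
```

```text
yaw 51.31 v7 -0.066 t 27.35 tz [0.201 0.177 0.156 0.149 0.128] tau7 [-0.104 -0.137 -0.27  -0.195 -0.167]
wrist jaw 4720 [-0.043  -0.0322 -0.0235 -0.022 ]
 handle 2894 [0.0008 0.0007]
scene jaw 150 [-0.0422 -0.032  -0.0231 -0.0208]
 handle 211 [0.0014 0.0019]
```

Request:
carry_out --pt "0 0 0 0.0167 -1" --pt "0 0 0 0.0333 -1" --pt "0 0 0 0.05 -1"

```text
clock: 27.82
position: [0.5922, -0.0863, 0.107]
ee_rot: [0.907, 0.421, -0.0, 0.0]
ft_force: [-7.2, -0.9, 9.8]
grip_width: 0.127
grasp_force: 59.2
```

```bash
python3 t.py
```

```text
yaw 49.82 v7 -0.065 t 28.02 tz [0.249 0.174 0.172 0.167 0.132] tau7 [-0.104 -0.137 -0.27  -0.195 -0.167]
```

Request:
carry_out --pt "0 0 0 0.0167 -1" --pt "0 0 0 0.0333 -1" --pt "0 0 0 0.05 -1"

```text
clock: 28.4
position: [0.5922, -0.0863, 0.107]
ee_rot: [0.912, 0.409, -0.0, 0.0]
ft_force: [-7.2, -0.4, 9.9]
grip_width: 0.124
grasp_force: 59.2
```

```bash
python3 t.py
```

```text
yaw 48.32 v7 -0.064 t 28.60 tz [0.273 0.206 0.184 0.165 0.123] tau7 [-0.105 -0.138 -0.27  -0.195 -0.167]
```

Request:
carry_out --pt "0 0 0 0.0167 -1" --pt "0 0 0 0.0333 -1" --pt "0 0 0 0.05 -1"

```text
clock: 28.98
position: [0.5922, -0.0863, 0.107]
ee_rot: [0.918, 0.397, -0.0, 0.0]
ft_force: [-7.0, -0.5, 10.3]
grip_width: 0.125
grasp_force: 59.2
```

```bash
python3 t.py; python3 g.py|grep -v yaw
```

```text
yaw 46.82 v7 -0.065 t 29.18 tz [0.255 0.211 0.175 0.196 0.161] tau7 [-0.117 -0.15  -0.28  -0.204 -0.177]
wrist jaw 4548 [-0.0424 -0.0317 -0.023  -0.0213]
 handle 3517 [0.0007 0.0015]
scene jaw 142 [-0.0407 -0.0307 -0.0226 -0.0205]
 handle 211 [0.0016 0.0027]
```

tau7 has risen for the first time, by 0.012 N m (about 1 N), so contact has begun. I'll use half-degree steps.

Request:
carry_out --pt "0 0 0 0.0167 -1"

```text
clock: 29.4
position: [0.5922, -0.0863, 0.107]
ee_rot: [0.919, 0.393, -0.0, 0.0]
ft_force: [-7.3, -0.7, 10.3]
grip_width: 0.121
grasp_force: 59.2
```

```bash
python3 t.py
```

```text
yaw 46.32 v7 -0.069 t 29.60 tz [0.268 0.231 0.164 0.221 0.191] tau7 [-0.059 -0.144 -0.286 -0.215 -0.188]
```

Request:
carry_out --pt "0 0 0 0.0167 -1" --pt "0 0 0 0.0333 -1"

```text
clock: 29.85
position: [0.5922, -0.0863, 0.107]
ee_rot: [0.923, 0.385, -0.0, 0.0]
ft_force: [-7.7, -0.5, 8.3]
grip_width: 0.123
grasp_force: 59.2
```

```bash
python3 t.py
```

```text
yaw 45.32 v7 -0.066 t 30.05 tz [0.326 0.268 0.244 0.2   0.238] tau7 [-0.155 -0.19  -0.319 -0.244 -0.216]
```

Request:
carry_out --pt "0 0 0 0.0167 -1" --pt "0 0 0 0.0333 -1" --pt "0 0 0 0.05 -1"

```text
clock: 30.42
position: [0.5922, -0.0863, 0.107]
ee_rot: [0.928, 0.373, -0.0, 0.001]
ft_force: [-7.5, -0.5, 10.1]
grip_width: 0.123
grasp_force: 59.3
```

```bash
python3 t.py; python3 g.py|grep -v yaw
```

```text
yaw 43.83 v7 -0.064 t 30.62 tz [0.313 0.266 0.264 0.242 0.274] tau7 [-0.22  -0.255 -0.385 -0.31  -0.282]
wrist jaw 4405 [-0.0419 -0.0313 -0.0228 -0.0209]
 handle 3960 [0.0007 0.0018]
scene jaw 137 [-0.0411 -0.0299 -0.0222 -0.0203]
 handle 216 [0.0016 0.0029]
```

The torque is now 0.10–0.115 N m above the free-sliding value, so the nip is about 10–11 N. I'll let go of the knob and lift straight up.

Request:
carry_out --pt "0 0 0 0 -0.6" --pt "0 0 0 0 -0.3" --pt "0 0 0 0 0.1" --pt "0 0 0 0 0.1" --pt "0 0 0 0 0.1" --pt "0 0 -0.2 0 0.1" --pt "0 0 -0.5 0 0.1" --pt "0 0 -0.8 0 0.1" --pt "0 0 -1 0 0.1" --pt "0 0 -1 0 0.1" --pt "0 0 -1 0 0.1"

```text
clock: 32.1
position: [0.5921, -0.0861, 0.2546]
ee_rot: [0.928, 0.373, -0.0, -0.0]
ft_force: [-0.5, -0.5, -1.1]
grip_width: 0.551
grasp_force: 0.0
```

```bash
python3 g.py; python3 - <<'E'
from h import *
p=camera("wrist");X=cloud(p);save(p,"z.png")
k=(X[...,2]>.092)&(X[...,2]<.115)&(np.hypot(X[...,0]-.592,X[...,1]+.086)<.045)&(p["depth"]>0)
print(cv2.minAreaRect(X[k][:,:2].astype('float32')))
k=(X[...,2]>.147)&(X[...,2]<.16)&(np.hypot(X[...,0]-.591,X[...,1]-.06)<.03)&(p["depth"]>0)
print(cv2.minEnclosingCircle(X[k][:,:2].astype('float32')))
E
```

```text
yaw 43.83 tau7 0.006 tz 0.034 t 32.10 [ 0.5921 -0.0861  0.2546] [-0.4856 -0.4918 -1.1405] [ 0.0219 -0.0279  0.0341] [ -0.1021 -58.5799  -6.5871 -39.7624  -0.0038   0.0204   0.0056]
wrist jaw 1203 [-0.0418 -0.0312 -0.0226 -0.0208]
 handle 580 [0.0007 0.0018]
scene jaw 145 [-0.0412 -0.0314 -0.0226 -0.0194]
 handle 213 [0.0016 0.0029]
((0.5931224226951599, -0.08612596988677979), (0.05682880058884621, 0.012453051283955574), 43.726436614990234)
((0.5909472703933716, 0.0652814656496048), 0.01251848042011261)
```

View pics/z.png

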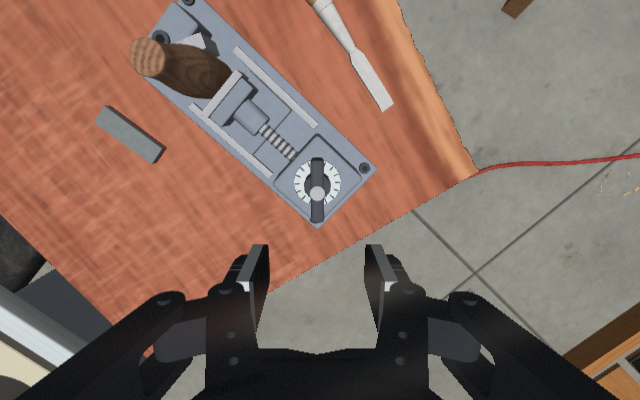

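The handle stands upright between jaw and V. The knob stayed at 43.7° after release, and the stone and chisel are where they were. I'll hand in.

```bash
python3 -c "
from workcell import ticket
print(ticket.hand_in())"
```

```text
the job is handed in; nothing more can be done
None
```

The job is handed in, but hand-in returned no verdict: the walnut handle stands upright in the V jaw, nipped at about 10–11 N by knob torque, with the knob let go and the stone and chisel undisturbed.

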